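# Set the refill spout, pack and close the carton

## Robot

A 6-joint arm with a two-finger parallel gripper is mounted at the origin on the work surface; the furniture and walls round the work are solid. World frame = base frame: x ahead of the robot, y to its left, z up, the work surface at z = 0. Lengths are in m, angles in rad, forces in N, time in s.
With the tool pointing down it reaches from about 0.375 to 0.9 m from the base axis. Payload 3.1 kg.
Tool frame: the origin (TCP) lies between the finger pads; the fingertips stand 22 mm ahead of it and the grasp point (between the pads) lies 3 mm ahead of it; z points along the fingers, y is the direction in which the jaws open and shut (so a half turn about z gives the same grasp; the last joint's range is limited). The gripper opens to 87 mm and grips with 3 to 60 N. Pads are 19 mm wide; open, the fingers measure 117 mm over their backs; the gripper's body (75 mm by 190 mm) begins 51 mm behind the grasp point.
Start: joints at [0.926, 0.527, 1.433, -0, 1.181, -0.178], TCP at [0.281, 0.558, 0.245] pointing down, gripper open.
Joint ranges: [-3.08, 3.08], [-0.75, 2.2], [0.22, 2.44], [-1.43, 4.57], [0, 2.65], [-2.85, 2.85]. Speed limits (rad/s): [2.79, 2.79, 3.14, 3.14, 3.14, 3.14].

## Interface

Orientations are given as a unit quaternion [w, x, y, z].
In Python, from station import manip gives the robot as it stands.
- The arm moves only by the tool play_rows, never from a script. Its arguments are lists of equal length, an entry for each row: "travel": the shift along the tool's x, y, z in cm, a list of three; "delta_rot": the turn, a rotation vector about the tool's x, y, z in rad, a list of three; "claw": the finger opening in cm, from 0 to 8.7. A call has exactly 10 rows; each row is the pose to reach, as a shift and turn from the pose commanded when the call began, along the tool's axes at that moment; what a row does not reach only later rows make up. A row lasts 1/10 s, in which the tool goes at most 50 mm and 8.59 degrees, less where a joint would pass 70% of its speed; a pose out of reach is approached as far as the arm can. A call with a gripper value outside its range is refused whole. The fingers move at their own pace and stop on an object; the grip force is fixed at half the most. Time passes only in rows, so rows that repeat a pose let the fingers close, or fill a call up. It gives the time, the measured TCP pose, the force and the opening at its end, in the units of the state.
- manip.read_state(): the state, without advancing time (a new reading comes with each control period).
- manip.capture(name): name is "side" or "top" or "wrist"; returns a dict with "img" (400x640x3 uint8, red, green, blue), "vfov" (degrees; the focal length in pixels is half the picture's height over the tangent of half this angle, whatever the lens; pixels are square), "cx", "cy" (the principal point, pixels), "rvec" (rotation vector, rad) and "tvec" (3), from world to camera coordinates, as OpenCV has them. Camera axes: x right, y down, z forward; pixel columns grow to the right and rows downward; lengths in m; the calibration is good to about 2 mm. A picture is of the moment at which its call begins. There is no depth.
- manip.hand_in(): hands the job in, once; it reports no verdict.
The state is a dict: "time_s": time; "q": joint angles; "qd": joint speeds; "tau": joint torques, N m; "tcp_pos": TCP position; "orientation": TCP orientation; "contact_force": force on the tool from outside, world axes, zero at the start; "torque": the same for the moment, N m; "finger_gap": finger opening in m.
Only numpy, scipy, OpenCV 4.12 (cv2) and the standard library are available. Lean on these libraries where they do the work, as an engineer would, in place of code of your own. Each camera call takes 0.05 s, during which the arm holds its last target. There are 200 camera calls.

## Task

Get the refill carton ready to ship: screw the canister's pouring head down clockwise, less than one turn, until its spout points straight along the carton at the box bay, and put every small sample box lying on the table into that bay. Only then fold both end flaps down flat, and last of all fold the lid down flat over them. Leave the label roll, the beaker and the tin where they are.

Things in the scene. Friction and masses are not known exactly. Their poses are not given: they have to be found in the camera images.
- carton: open cardboard carton fixed to the table, outside 178 (its x) x 292 (its y) mm, walls 4 mm, rim 90 mm above the table, no front flap. Origin: centre of its underside; x points away from the robot to the lid's side, y along its length to the left. Solid level floor inside, 30 mm above the table. A divider at y -16, 20 mm high, parts the box bay (left) from the canister bay (right)
- bay (a point): centre of the floor of the box bay (170 x 156 mm: carton x -85 to 85, y -14 to 142), 60 mm below the rim; room for four boxes lying in one layer; axes as the carton's
- head (a joint): turn of the white pouring head of the fixed aluminium canister (76 mm wide, axis at carton x 0, y -80); grows clockwise seen from above. 0 = spout points straight along the carton at the box bay (carton's +y). Range -5.8 to 0.9; starts at -5.4 to -3.0, so it is less than one turn short; it can be turned too far. Sinks 8 mm a turn. Stays where left (about 0.06 N m to turn)
- knob (a point): centre, half-way up, of the head's ribbed round knob, 36 mm across, 27 mm tall, 72.5 mm above the table at joint 0, higher when unscrewed; its y axis points along the spout. Below the knob a collar 46 mm across carries the spout, 11 to 15 mm thick, reaching 48 mm from the axis
- spout_tip (a point): centre of the spout's mouth, 48 mm from the knob's axis
- flap_left (a joint): left end flap (dust flap), cardboard, 60 mm from hinge to free edge, 164 mm wide, 4 mm thick, hinged along the top of the carton's left (+y) end wall. 0 = shut, level over the carton; 1.57 = upright; more = leaning outward, as at the start (up to 2.15). Stiff crease: stays where left, moved by about 1 N at the edge
- flap_left_edge (a point): middle of the left dust flap's free edge
- flap_left_hinge (a point): middle of the left dust flap's crease
- flap_right (a joint): right end flap (dust flap), cardboard, 60 mm from hinge to free edge, 164 mm wide, 4 mm thick, hinged along the top of the carton's right (-y) end wall. 0 = shut, level over the carton; 1.57 = upright; more = leaning outward, as at the start (up to 2.15). Stiff crease: stays where left, moved by about 1 N at the edge
- flap_right_edge (a point): middle of the right dust flap's free edge
- flap_right_hinge (a point): middle of the right dust flap's crease
- lid (a joint): top flap (lid), cardboard, 175 mm from hinge to free edge, 292 mm wide, 4 mm thick, hinged along the top of the far (+x) wall, 95 mm above the table. 0 = shut, level over the carton and the end flaps; 1.57 = upright; more = leaning away from the robot, as at the start (up to 2.2; limit 2.75). Stiff crease: stays where left, moved by about 1 N at the edge
- lid_edge (a point): middle of the lid's free edge
- lid_hinge (a point): middle of the lid's crease
- box1_mid (a point): centre of one of the alike small cardboard sample boxes, 64 (its x) x 36 (y) x 34 (z) mm, 60 g, with a pale paper band; they lie on the table left of the carton; two to four are there, the others absent (None throughout)
- box2_mid (a point): centre of one of the alike small cardboard sample boxes, 64 (its x) x 36 (y) x 34 (z) mm, 60 g, with a pale paper band; they lie on the table left of the carton; two to four are there, the others absent (None throughout)
- box3_mid (a point): centre of one of the alike small cardboard sample boxes, 64 (its x) x 36 (y) x 34 (z) mm, 60 g, with a pale paper band; they lie on the table left of the carton; two to four are there, the others absent (None throughout)
- box4_mid (a point): centre of one of the alike small cardboard sample boxes, 64 (its x) x 36 (y) x 34 (z) mm, 60 g, with a pale paper band; they lie on the table left of the carton; two to four are there, the others absent (None throughout)
- label_roll: roll of blank labels lying flat, 64 mm across, 26 mm high, bystander; origin: centre of its underside
- beaker: small glass beaker 47 mm wide, 55 mm tall, bystander; origin: centre of its underside
- tin: flat round tin 59 mm across, 26 mm high, bystander; origin: centre of its underside
There are look-alikes about, which are no part of the job. What is shaped like the part that bears box4_mid but yellow is not meant. What is shaped like the part that bears box1_mid but yellow is not meant.

How it is judged:
On the way, in this order (a step that is already met when the one before it is completed fails the run):
1. spout points at the box bay within 0.15 rad and all sample boxes lie in the bay, with both dust flaps and the lid still open (value of joint head between -0.15 and 0.15 rad and x of box1_mid in the frame of bay between -0.072 and 0.072 m and y of box1_mid in the frame of bay between -0.066 and 0.066 m and z of box1_mid in the frame of bay between 0.005 and 0.045 m and x of box2_mid in the frame of bay between -0.072 and 0.072 m and y of box2_mid in the frame of bay between -0.066 and 0.066 m and z of box2_mid in the frame of bay between 0.005 and 0.045 m and x of box3_mid in the frame of bay between -0.072 and 0.072 m and y of box3_mid in the frame of bay between -0.066 and 0.066 m and z of box3_mid in the frame of bay between 0.005 and 0.045 m and x of box4_mid in the frame of bay between -0.072 and 0.072 m and y of box4_mid in the frame of bay between -0.066 and 0.066 m and z of box4_mid in the frame of bay between 0.005 and 0.045 m and value of joint each of flap_left, flap_right, lid above 0.8 rad), for 0.2 s.
2. both dust flaps folded shut (in either order) while the lid is still open (value of joint each of flap_left, flap_right below 0.12 rad and value of joint lid above 0.8 rad), for 0.2 s.
3. lid folded shut over them (value of joint lid below 0.1 rad and value of joint each of flap_left, flap_right below 0.12 rad), for 0.2 s.
At the end, for the whole second after the job is handed in: Spout within 0.15 rad of pointing at the bay; each sample box present at rest, its centre within 72 mm (x) and 66 mm (y) of the bay centre and under 45 mm above its floor; dust flaps within 0.12 rad and lid within 0.10 rad of shut (all of step 3 and value of joint head between -0.15 and 0.15 rad and x of box1_mid in the frame of bay between -0.072 and 0.072 m and y of box1_mid in the frame of bay between -0.066 and 0.066 m and z of box1_mid in the frame of bay between 0.005 and 0.045 m and x of box2_mid in the frame of bay between -0.072 and 0.072 m and y of box2_mid in the frame of bay between -0.066 and 0.066 m and z of box2_mid in the frame of bay between 0.005 and 0.045 m and x of box3_mid in the frame of bay between -0.072 and 0.072 m and y of box3_mid in the frame of bay between -0.066 and 0.066 m and z of box3_mid in the frame of bay between 0.005 and 0.045 m and x of box4_mid in the frame of bay between -0.072 and 0.072 m and y of box4_mid in the frame of bay between -0.066 and 0.066 m and z of box4_mid in the frame of bay between 0.005 and 0.045 m and linear speed of each of box1, box2, box3, box4 below 0.02 m/s); the robot touches nothing.
It fails at once if the label roll is shifted by more than 30 mm (distance of label_roll from where it was at the start of the episode above 0.03 m).
It fails at once if the beaker is shifted by more than 30 mm (distance of beaker from where it was at the start of the episode above 0.03 m).
It fails at once if the tin is shifted by more than 30 mm (distance of tin from where it was at the start of the episode above 0.03 m).
Of box1, box2, box3, box4 only 2 to 4 are there at a start; the rules pass over those that are not, and their reading is None.
At some moment in a run one of box1, box2, box3, box4 may be knocked a few centimetres aside while the robot is not near it.
Once in a run the grip may slacken for a moment while it holds something.
It also fails if it takes over 210 s, if anything falls off the work surface, if the arm or the gripper's body presses on something with over 40 N, if the wrist force passes 120 N, or if a joint passes its speed limit or range.

## Working session

There is one attempt and no reset: what is moved stays moved. The work goes in short steps, Python scripts to look and compute and a tool call to move; the robot and the scene stay as the last step left them, time stands still between calls to the robot, and variables do not carry over. Pictures are saved under pics/ and viewed, about 12 in all and at most 16, crops included, and the job is handed in when it is done.

Besides the shell and the picture viewer there is one more tool, called after "Emit:" in YAML: its name, and indented under it one key for each argument. play_rows: Moves the arm, as the interface text tells. Its arguments: {"type":"object","properties":{"travel":{"type":"array"},"delta_rot":{"type":"array"},"claw":{"type":"array"}},"required":["travel","delta_rot","claw"]}

```bash
ls; mkdir -p pics
cat > h.py <<'E'
import numpy as np, cv2
from scipy.spatial.transform import Rotation as R
from station import manip
def cap(n,save=None):
    c=manip.capture(n); 
    if save: cv2.imwrite(f'pics/{save}.png',c['img'][:,:,::-1])
    h=c['img'].shape[0]; c['f']=h/2/np.tan(np.radians(c['vfov'])/2)
    c['R']=cv2.Rodrigues(np.array(c['rvec'],float))[0]; c['t']=np.array(c['tvec'],float).ravel()
    return c
def ray(c,u,v):
    d=c['R'].T@np.array([(u-c['cx'])/c['f'],(v-c['cy'])/c['f'],1]); return -c['R'].T@c['t'],d
def onz(c,u,v,z):
    o,d=ray(c,u,v); return o+d*(z-o[2])/d[2]
def proj(c,p):
    q=c['R']@np.array(p,float)+c['t']; return q[:2]/q[2]*c['f']+[c['cx'],c['cy']]
def rel(target,rotworld=None):
    s=manip.read_state(); q=s['orientation']; Rm=R.from_quat([q[1],q[2],q[3],q[0]])
    return Rm.inv().apply(np.array(target)-s['tcp_pos'])*100
E
python3 - <<'E'
from h import *
for n in ['side','top','wrist']:
    c=cap(n,n+'0'); print(n,c['vfov'],c['cx'],c['cy'],-c['R'].T@c['t'])
print(manip.read_state())
E
```

```text
pics
side 50.48538529606602 320.36843178646274 204.7512003480755 [-0.18172189 -0.86191746  0.65630048]
top 47.298957255958264 319.03877285171245 200.62342698968047 [1.68055456e-01 1.83323362e-06 1.46824582e+00]
wrist 65.23741401505076 316.29811446120453 196.62665274676644 [0.21885077 0.59040554 0.38325329]
{'time_s': 0.15, 'q': array([ 9.26518365e-01,  5.28259276e-01,  1.43359369e+00, -1.32465553e-05,
        1.18139181e+00, -1.78493818e-01]), 'qd': array([ 0.00018094, -0.00264889, -0.0053737 ,  0.00158916,  0.00112879,
       -0.00075815]), 'tau': array([-3.43156287e-06, -4.40434849e+01, -1.76841742e+01,  6.33040862e-02,
        5.52737899e-02, -1.27747203e-04]), 'tcp_pos': array([0.28036039, 0.55801233, 0.24379686]), 'orientation': array([-3.24710631e-04,  2.30789949e-01,  9.73003246e-01, -7.59589339e-04]), 'contact_force': array([-0.74790632,  0.5720036 , -0.29167184]), 'torque': array([-0.01292046, -0.01292237,  0.05168284]), 'finger_gap': 0.08676448036388279}
```

View pics/top0.png

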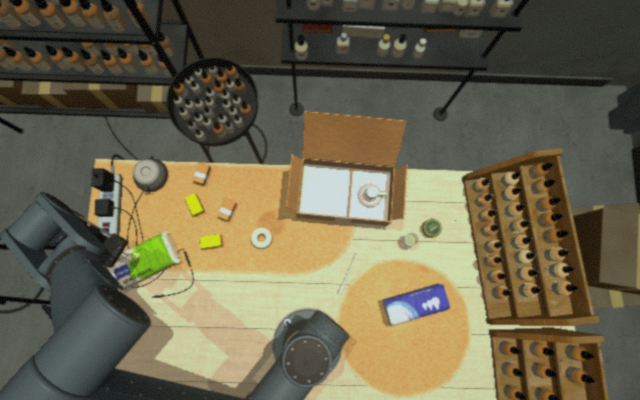

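View pics/side0.png

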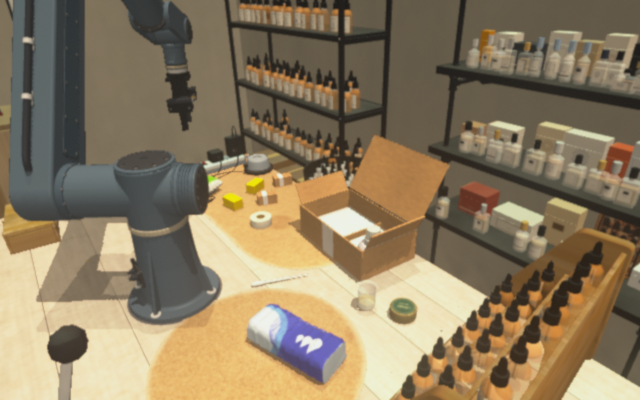

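Top view: two brown boxes with a pale band, at (201,174) and (227,211). Yellow look-alikes at (194,205) and (210,241). Label roll (261,238), beaker (408,241), tin (431,228), carton around (345,192), head (372,192). The brown ones fit the description; next I confirm them in an enlarged crop.

Run:
```python
from h import *
i=cv2.imread('pics/top0.png')
a=cv2.resize(i[150:260,150:280],None,fx=4,fy=4,interpolation=cv2.INTER_CUBIC)
b=cv2.resize(i[105:232,282:412],(400,390),interpolation=cv2.INTER_CUBIC)
o=np.zeros((440,920,3),np.uint8); o[:440,:520]=a; o[:390,520:]=b
cv2.imwrite('pics/crop0.png',cv2.resize(o,(796,381)))
```

```text
(no output)
```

View pics/crop0.png

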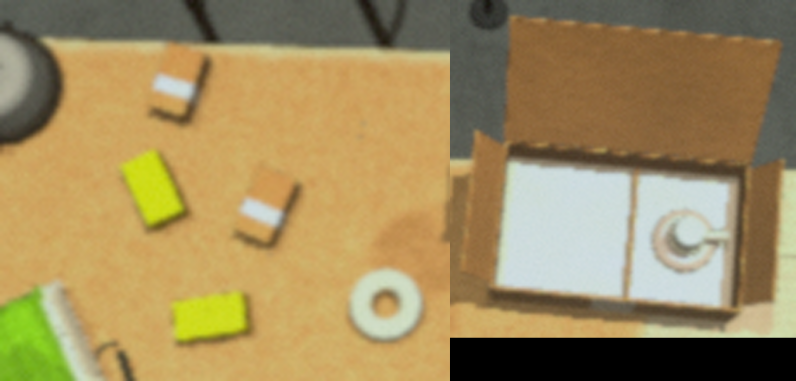

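View pics/wrist0.png

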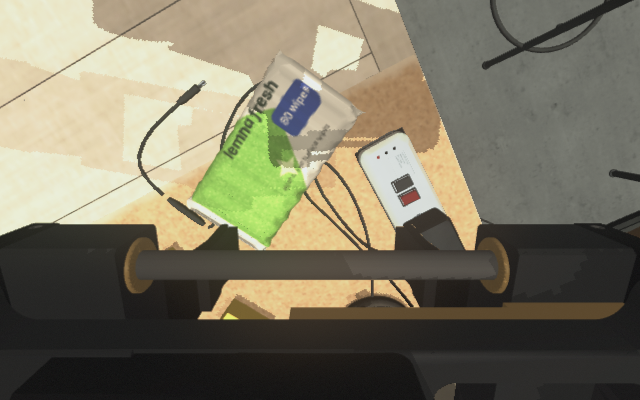

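Confirmed: two brown boxes with white bands, (201,174) and (227,211). The other two are yellow look-alikes. The spout points right (about −y of the carton), so head ≈ −π. Measuring now.

```bash
cat > m.py <<'E'
from h import *
def boxes(c,roi=None):
    # white bands adjacent to orange-brown box: returns centroid/angle on z=.034
    hsv=cv2.cvtColor(c['img'],cv2.COLOR_RGB2HSV)
    return hsv
if __name__=='__main__':
    c=cap('top'); 
    hsv=boxes(c)
    w=((hsv[...,1]<70)&(hsv[...,2]>140)).astype(np.uint8)
    n,l,s,ce=cv2.connectedComponentsWithStats(w)
    for k in range(1,n):
        x,y=ce[k]
        if s[k,4]>15 and 140<x<450 and 150<y<270:
            pts=np.argwhere(l==k)[:,::-1].astype(np.float32)
            z=.034 if s[k,4]<150 else .03
            r=cv2.minAreaRect(pts); wp=[onz(c,*q,z)[:2].round(3).tolist() for q in cv2.boxPoints(r)]
            print(ce[k].round(1),s[k,4],onz(c,x,y,z).round(4),wp)
    f=lambda X,Y:(282+(X/.8652-520)/3.077,105+(Y/.866)/3.071)
    for nm,p,z in [('rimNL',(490,290),.09),('rimNR',(740,312),.09),('rimFL',(508,145),.09),('rimFR',(748,168),.09),('knob',(690,232),.111),('spout',(727,237),.085),('floorFL',(503,160),.03),('divF',(634,172),.05),('divN',(627,298),.05)]:
        print(nm,np.round(f(*p),1),onz(c,*f(*p),z).round(4))
E
python3 m.py
```

```text
[145.5 171. ] 421 [0.5248 0.5387 0.03  ] [[0.56, 0.579], [0.563, 0.505], [0.49, 0.499], [0.487, 0.572]]
[344.1 192.6] 4144 [ 0.4742 -0.1029  0.03  ] [[0.405, 0.042], [0.564, 0.034], [0.546, -0.255], [0.387, -0.24]]
[199.7 174.6] 59 [0.5174 0.3633 0.034 ] [[0.514, 0.383], [0.53, 0.38], [0.521, 0.344], [0.505, 0.347]]
[225.1 210.8] 62 [0.4021 0.274  0.034 ] [[0.403, 0.294], [0.417, 0.288], [0.402, 0.254], [0.387, 0.26]]
[261.  237.5] 283 [0.3213 0.1565 0.03  ] [[0.35, 0.19], [0.352, 0.127], [0.292, 0.124], [0.29, 0.186]]
[170.3 247.4] 204 [0.2819 0.4377 0.03  ] [[0.324, 0.473], [0.334, 0.454], [0.241, 0.403], [0.231, 0.421]]
rimNL [297.1 214. ] [0.3899 0.044  0.09  ]
rimNR [391.  222.3] [ 0.3731 -0.2435  0.09  ]
rimFL [303.8 159.5] [0.5629 0.0292 0.09  ]
rimFR [394.  168.2] [ 0.5444 -0.2533  0.09  ]
knob [372.2 192.2] [ 0.4607 -0.1827  0.111 ]
spout [386.1 194.1] [ 0.4618 -0.2294  0.085 ]
floorFL [301.9 165.2] [0.5609 0.036  0.03  ]
divF [351.2 169.7] [ 0.5458 -0.1228  0.05  ]
divN [348.5 217.1] [ 0.3917 -0.1167  0.05  ]
```

```bash
cat >> h.py <<'E'
YAW=-0.063; CC=np.array([.4676,-.106])
def car(x,y,z=None):
    c,s=np.cos(YAW),np.sin(YAW); p=CC+[c*x-s*y,s*x+c*y]; return p if z is None else np.r_[p,z]
def go(p,yawy):  # TCP target p, yaw of tool y, tool down, nearest mod pi
    s=manip.read_state(); q=s['orientation']; Rm=R.from_quat([q[1],q[2],q[3],q[0]])
    best=None
    for k in (0,np.pi):
        T=R.from_euler('z',yawy+k)*R.from_matrix([[0,1,0],[1,0,0],[0,0,-1]])
        rv=(Rm.inv()*T).as_rotvec()
        if best is None or np.linalg.norm(rv)<np.linalg.norm(best): best=rv
    print('travel',(Rm.inv().apply(np.array(p)-s['tcp_pos'])*100).round(2),'rot',best.round(3))
E
python3 - <<'E'
from h import *
go([.517,.363,.15],1.326)
go([.517,.363,.029],1.326)
E
```

```text
travel [-29.9   -6.79   9.4 ] rot [-0.001 -0.    -0.221]
travel [-29.9   -6.78  21.5 ] rot [-0.001 -0.    -0.221]
```

Emit:
play_rows:
  travel:
    - [-29.9, -6.8, 9]
    - [-29.9, -6.8, 9]
    - [-29.9, -6.8, 9]
    - [-29.9, -6.8, 9]
    - [-29.9, -6.8, 9]
    - [-29.9, -6.8, 9]
    - [-29.9, -6.8, 9]
    - [-29.9, -6.8, 9]
    - [-29.9, -6.8, 9]
    - [-29.9, -6.8, 9]
  delta_rot:
    - [0, 0, -0.221]
    - [0, 0, -0.221]
    - [0, 0, -0.221]
    - [0, 0, -0.221]
    - [0, 0, -0.221]
    - [0, 0, -0.221]
    - [0, 0, -0.221]
    - [0, 0, -0.221]
    - [0, 0, -0.221]
    - [0, 0, -0.221]
  claw: [8, 8, 8, 8, 8, 8, 8, 8, 8, 8]

```text
time_s: 1.2
tcp_pos: [0.5162, 0.3642, 0.1548]
orientation: [-0.0, 0.121, 0.993, 0.0]
contact_force: [-0.6, 0.1, -0.1]
finger_gap: 0.0802
```

Run:
```python
from h import *
go([.517,.363,.029],1.326); cap('wrist','w1'); print(manip.read_state()['q'].round(2))
c=cap('top'); 
i=cv2.imread('pics/w1.png'); c2=c['img'][130:280,150:350,::-1]
cv2.imwrite('pics/w1b.png',np.hstack([i[::1,:],])[:, :] if 0 else np.vstack([cv2.resize(i,(480,300)),cv2.resize(c2,(480,300))]))
```

```text
travel [-0.11 -0.1  12.58] rot [ 0.    -0.001  0.001]
[ 0.44  0.64  1.49  0.    1.   -0.89]
```

View pics/w1b.png

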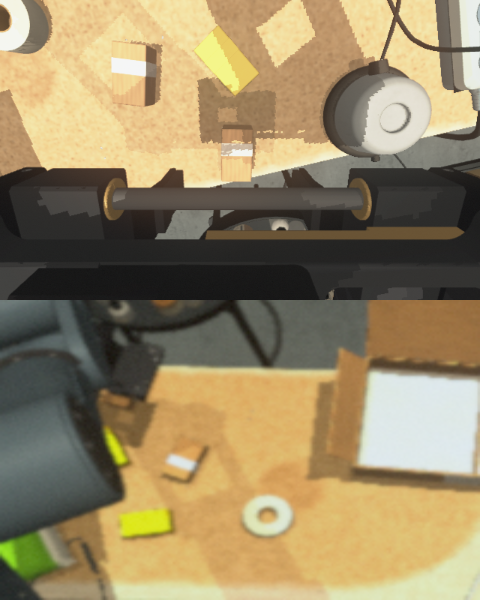

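The wrist view shows box 1, banded, square between the fingers at about (316,200) in full pixels. The other box is at (177,95). Descending.

Emit:
play_rows:
  travel:
    - [0, 0, 5]
    - [0, 0, 9]
    - [0, 0, 11]
    - [0, 0, 12.5]
    - [0, 0, 12.5]
    - [0, 0, 12.5]
    - [0, 0, 12.5]
    - [0, 0, 12.5]
    - [0, 0, 12.5]
    - [0, 0, 12.5]
  delta_rot:
    - [0, 0, 0]
    - [0, 0, 0]
    - [0, 0, 0]
    - [0, 0, 0]
    - [0, 0, 0]
    - [0, 0, 0]
    - [0, 0, 0]
    - [0, 0, 0]
    - [0, 0, 0]
    - [0, 0, 0]
  claw: [8, 8, 8, 8, 8, 3, 3, 3, 3, 3]

```text
time_s: 2.3
tcp_pos: [0.5176, 0.3635, 0.0303]
orientation: [0.001, 0.122, 0.993, 0.0]
contact_force: [-0.3, 0.8, 0.4]
finger_gap: 0.0479
```

Emit:
play_rows:
  travel:
    - [0, 0, 0]
    - [0, 0, 0]
    - [0, 0, -5]
    - [0, 0, -10]
    - [0, 0, -18]
    - [0, 0, -18]
    - [0, 0, -18]
    - [0, 0, -18]
    - [0, 0, -18]
    - [0, 0, -18]
  delta_rot:
    - [0, 0, 0]
    - [0, 0, 0]
    - [0, 0, 0]
    - [0, 0, 0]
    - [0, 0, 0]
    - [0, 0, 0]
    - [0, 0, 0]
    - [0, 0, 0]
    - [0, 0, 0]
    - [0, 0, 0]
  claw: [3, 3, 3, 3, 3, 3, 3, 3, 3, 3]

```text
time_s: 3.3
tcp_pos: [0.5161, 0.3628, 0.2073]
orientation: [-0.002, 0.122, 0.993, -0.001]
contact_force: [0.9, 0.7, -0.2]
finger_gap: 0.0357
```

Run:
```python
from h import *
p=car(-.015,.064+.036); print(p)
go([*p,.24],YAW)
```

```text
[ 0.45892559 -0.00525401]
travel [ -3.36 -37.1   -3.18] rot [-5.000e-03 -1.000e-03  1.389e+00]
```

Emit:
play_rows:
  travel:
    - [0, -4, -3.2]
    - [-0.5, -9, -3.2]
    - [-1, -14, -3.2]
    - [-2, -19, -3.2]
    - [-2.5, -24, -3.2]
    - [-3, -29, -3.2]
    - [-3.4, -34, -3.2]
    - [-3.4, -37.1, -3.2]
    - [-3.4, -37.1, -3.2]
    - [-3.4, -37.1, -3.2]
  delta_rot:
    - [0, 0, 0.14]
    - [0, 0, 0.28]
    - [0, 0, 0.42]
    - [0, 0, 0.56]
    - [0, 0, 0.7]
    - [0, 0, 0.84]
    - [0, 0, 0.98]
    - [0, 0, 1.12]
    - [0, 0, 1.26]
    - [0, 0, 1.389]
  claw: [3, 3, 3, 3, 3, 3, 3, 3, 3, 3]

```text
time_s: 4.3
tcp_pos: [0.4595, -0.0062, 0.2404]
orientation: [-0.001, 0.732, 0.681, -0.001]
contact_force: [-0.5, 0.1, -0.2]
finger_gap: 0.036
```

Run:
```python
from h import *
p=car(-.015,.064+.036)
go([*p,.062],YAW); cap('wrist','w2'); cap('side','s2')
i=cv2.imread('pics/w2.png');j=cv2.imread('pics/s2.png')[100:300,240:480]
cv2.imwrite('pics/w2b.png',np.vstack([cv2.resize(i,(480,300)),cv2.resize(j,(360,300)) if 0 else cv2.copyMakeBorder(cv2.resize(j,(360,300)),0,0,0,120,0)]))
```

```text
travel [ 0.08 -0.02 17.84] rot [-0.003 -0.001 -0.009]
```

View pics/w2b.png

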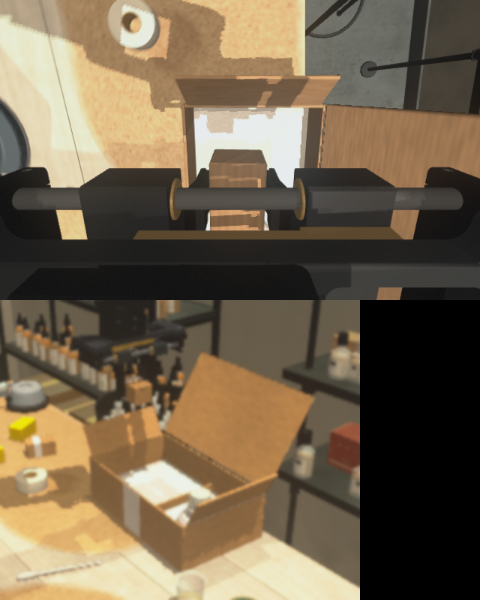

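The box is held over the bay, square to the carton, with the left flap clear beyond it. Lowering it in.

Emit:
play_rows:
  travel:
    - [0, 0, 4.5]
    - [0, 0, 9]
    - [0, 0, 13]
    - [0, 0, 15.5]
    - [0, 0, 17]
    - [0, 0, 17.6]
    - [0, 0, 17.6]
    - [0, 0, 17.6]
    - [0, 0, 17.6]
    - [0, 0, 17.6]
  delta_rot:
    - [0, 0, 0]
    - [0, 0, 0]
    - [0, 0, 0]
    - [0, 0, 0]
    - [0, 0, 0]
    - [0, 0, 0]
    - [0, 0, 0]
    - [0, 0, 0]
    - [0, 0, 0]
    - [0, 0, 0]
  claw: [3, 3, 3, 3, 3, 3, 3, 3, 5.5, 5.5]

```text
time_s: 5.4
tcp_pos: [0.461, -0.0049, 0.0665]
orientation: [0.001, 0.729, 0.685, 0.001]
contact_force: [-0.8, 0.0, -0.3]
finger_gap: 0.0448
```

Emit:
play_rows:
  travel:
    - [0, 0, 0]
    - [0, 0, 0]
    - [0, 0, -3]
    - [0, 0, -7]
    - [0, 0, -11]
    - [0, 0, -15]
    - [0, 0, -18]
    - [0, 0, -18]
    - [0, 0, -18]
    - [0, 0, -18]
  delta_rot:
    - [0, 0, 0]
    - [0, 0, 0]
    - [0, 0, 0]
    - [0, 0, 0]
    - [0, 0, 0]
    - [0, 0, 0]
    - [0, 0, 0]
    - [0, 0, 0]
    - [0, 0, 0]
    - [0, 0, 0]
  claw: [5.5, 5.5, 5.5, 5.5, 5.5, 6, 7, 8, 8, 8]

```text
time_s: 6.4
tcp_pos: [0.4593, -0.0046, 0.2445]
orientation: [-0.001, 0.729, 0.684, -0.001]
contact_force: [-1.0, -0.4, -0.7]
finger_gap: 0.078
```

Run:
```python
from h import *
c=cap('top','t3')
hsv=cv2.cvtColor(c['img'],cv2.COLOR_RGB2HSV)
w=((hsv[...,1]<70)&(hsv[...,2]>140)).astype(np.uint8)
n,l,s,ce=cv2.connectedComponentsWithStats(w)
for k in range(1,n):
    if 30<s[k,4]<120 and 150<ce[k][0]<300 and 150<ce[k][1]<260:
        r=cv2.minAreaRect(np.argwhere(l==k)[:,::-1].astype(np.float32)); wp=np.array([onz(c,*q,.034)[:2] for q in cv2.boxPoints(r)])
        e=wp[1:]-wp[:-1]; e=max(e,key=np.linalg.norm); print(s[k,4],onz(c,*ce[k],.034).round(4),np.arctan2(e[1],e[0]))
go([.402,.274,.15],1.155)
```

```text
68 [0.4016 0.2742 0.034 ] -1.863561634856715
travel [27.44 -7.43  9.46] rot [-0.003 -0.003 -1.218]
```

Emit:
play_rows:
  travel:
    - [3, -1, 0]
    - [7, -2, 0]
    - [12, -3.5, 1]
    - [17, -5, 3]
    - [22, -6, 6]
    - [27.4, -7.4, 9]
    - [27.4, -7.4, 9]
    - [27.4, -7.4, 9]
    - [27.4, -7.4, 9]
    - [27.4, -7.4, 9]
  delta_rot:
    - [0, 0, -0.14]
    - [0, 0, -0.28]
    - [0, 0, -0.42]
    - [0, 0, -0.56]
    - [0, 0, -0.7]
    - [0, 0, -0.84]
    - [0, 0, -0.98]
    - [0, 0, -1.13]
    - [0, 0, -1.13]
    - [0, 0, -1.13]
  claw: [8, 8, 8, 8, 8, 8, 8, 8, 8, 8]

```text
time_s: 7.45
tcp_pos: [0.4032, 0.2729, 0.1546]
orientation: [-0.001, 0.251, 0.968, -0.001]
contact_force: [-0.7, -0.1, -0.3]
finger_gap: 0.0798
```

Run:
```python
from h import *
go([.402,.274,.029],1.25); c=cap('wrist','w4'); print(proj(c,[.402,.274,.034]))
t=cap('top','t4')
i=cv2.imread('pics/w4.png');j=cv2.imread('pics/t4.png')[130:250,260:420]
cv2.imwrite('pics/w4b.png',np.vstack([cv2.resize(i,(480,300)),cv2.copyMakeBorder(cv2.resize(j,(400,300)),0,0,0,80,0)]))
```

```text
travel [ 0.14  0.05 12.56] rot [-0.002 -0.002 -0.186]
[315.99551474 196.87709757]
```

View pics/w4b.png

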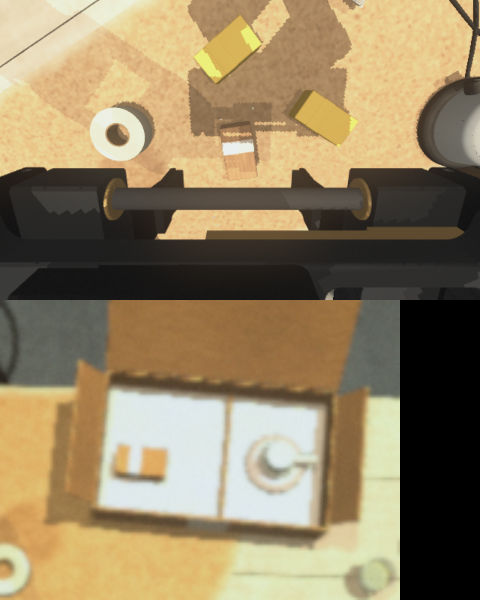

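Box 1 lies in the bay. Box 2 is between the fingers at about (318,200), tilted roughly 0.17 rad, so I correct the yaw and descend.

Emit:
play_rows:
  travel:
    - [0.1, 0, 0]
    - [0.1, 0, 4]
    - [0.1, 0, 8.5]
    - [0.1, 0, 11.5]
    - [0.1, 0, 12.5]
    - [0.1, 0, 12.5]
    - [0.1, 0, 12.5]
    - [0.1, 0, 12.5]
    - [0.1, 0, 12.5]
    - [0.1, 0, 12.5]
  delta_rot:
    - [0, 0, -0.1]
    - [0, 0, -0.17]
    - [0, 0, -0.17]
    - [0, 0, -0.17]
    - [0, 0, -0.17]
    - [0, 0, -0.17]
    - [0, 0, -0.17]
    - [0, 0, -0.17]
    - [0, 0, -0.17]
    - [0, 0, -0.17]
  claw: [8, 8, 8, 8, 8, 8, 3, 3, 3, 3]

```text
time_s: 8.55
tcp_pos: [0.4034, 0.2741, 0.0316]
orientation: [0.001, 0.166, 0.986, 0.001]
contact_force: [0.3, 0.5, 0.7]
finger_gap: 0.0559
```

Emit:
play_rows:
  travel:
    - [0, 0, 0]
    - [0, 0, 0]
    - [0, 0, 0]
    - [0, 0, -5]
    - [0, 0, -10]
    - [0, 0, -15]
    - [0, 0, -21]
    - [0, 0, -21]
    - [0, 0, -21]
    - [0, 0, -21]
  delta_rot:
    - [0, 0, 0]
    - [0, 0, 0]
    - [0, 0, 0]
    - [0, 0, 0]
    - [0, 0, 0]
    - [0, 0, 0]
    - [0, 0, 0]
    - [0, 0, 0]
    - [0, 0, 0]
    - [0, 0, 0]
  claw: [3, 3, 3, 3, 3, 3, 3, 3, 3, 3]

```text
time_s: 9.55
tcp_pos: [0.4017, 0.2733, 0.2392]
orientation: [-0.001, 0.166, 0.986, -0.001]
contact_force: [0.1, -0.1, 0.2]
finger_gap: 0.0359
```

Run:
```python
from h import *
p=car(-.015,.064-.036); print(p)
go([*p,.24],YAW)
```

```text
[ 0.45439259 -0.07711117]
travel [-16.46 -31.38  -0.05] rot [-3.0e-03 -1.0e-03  1.3e+00]
```

Emit:
play_rows:
  travel:
    - [-2, -4, 0]
    - [-4, -8, 0]
    - [-6, -12, 0]
    - [-8.5, -16, 0]
    - [-10.5, -20, 0]
    - [-12.5, -24, 0]
    - [-14.5, -28, 0]
    - [-16.5, -31.4, 0]
    - [-16.5, -31.4, 0]
    - [-16.5, -31.4, 0]
  delta_rot:
    - [0, 0, 0.14]
    - [0, 0, 0.28]
    - [0, 0, 0.42]
    - [0, 0, 0.56]
    - [0, 0, 0.7]
    - [0, 0, 0.84]
    - [0, 0, 0.98]
    - [0, 0, 1.12]
    - [0, 0, 1.26]
    - [0, 0, 1.3]
  claw: [3, 3, 3, 3, 3, 3, 3, 3, 3, 3]

```text
time_s: 10.55
tcp_pos: [0.4546, -0.078, 0.2376]
orientation: [-0.003, 0.731, 0.682, -0.001]
contact_force: [-0.4, 0.5, -0.6]
finger_gap: 0.0356
```

Run:
```python
from h import *
p=car(-.015,.064-.036)
go([*p,.0655],YAW); cap('side','s5')
j=cv2.imread('pics/s5.png')[100:300,260:480]
cv2.imwrite('pics/s5b.png',cv2.resize(j,(440,400)))
```

```text
travel [ 0.05  0.08 17.21] rot [-0.006 -0.002 -0.007]
```

Gap 0.0356, so the box is still held. Lowering it in.

Emit:
play_rows:
  travel:
    - [0, 0, 4.5]
    - [0, 0, 9]
    - [0, 0, 13]
    - [0, 0, 15.5]
    - [0, 0, 17]
    - [0, 0, 17.2]
    - [0, 0, 17.2]
    - [0, 0, 17.2]
    - [0, 0, 17.2]
    - [0, 0, 17.2]
  delta_rot:
    - [0, 0, 0]
    - [0, 0, 0]
    - [0, 0, 0]
    - [0, 0, 0]
    - [0, 0, 0]
    - [0, 0, 0]
    - [0, 0, 0]
    - [0, 0, 0]
    - [0, 0, 0]
    - [0, 0, 0]
  claw: [3, 3, 3, 3, 3, 3, 3, 3, 5.5, 5.5]

```text
time_s: 11.6
tcp_pos: [0.4564, -0.0771, 0.0694]
orientation: [0.001, 0.729, 0.685, 0.0]
contact_force: [0.0, -0.0, 0.8]
finger_gap: 0.0453
```

Emit:
play_rows:
  travel:
    - [0, 0, 0]
    - [0, 0, 0]
    - [0, 0, -3]
    - [0, 0, -7]
    - [0, 0, -11]
    - [0, 0, -15]
    - [0, 0, -18]
    - [0, 0, -18]
    - [0, 0, -18]
    - [0, 0, -18]
  delta_rot:
    - [0, 0, 0]
    - [0, 0, 0]
    - [0, 0, 0]
    - [0, 0, 0]
    - [0, 0, 0]
    - [0, 0, 0]
    - [0, 0, 0]
    - [0, 0, 0]
    - [0, 0, 0]
    - [0, 0, 0]
  claw: [5.5, 5.5, 5.5, 5.5, 5.5, 6, 6, 6, 6, 6]

```text
time_s: 12.6
tcp_pos: [0.4548, -0.0765, 0.2475]
orientation: [-0.001, 0.729, 0.684, -0.001]
contact_force: [0.1, 1.2, 0.1]
finger_gap: 0.0596
```

Run:
```python
from h import *
# turn the tool by the needed pre-rotation: start q6 low
print(manip.read_state()['q'].round(3))
p=car(0,-.08); print(p); go([*p,.24],YAW)
```

```text
[-0.41   0.305  1.824 -0.     1.016 -0.347]
[ 0.46256333 -0.18584129]
travel [-10.86   1.46   0.73] rot [-0.003 -0.001 -0.   ]
```

Emit:
play_rows:
  travel:
    - [-3, 0.4, 0.7]
    - [-6, 0.8, 0.7]
    - [-9, 1.2, 0.7]
    - [-10.9, 1.5, 0.7]
    - [-10.9, 1.5, 0.7]
    - [-10.9, 1.5, 0.7]
    - [-10.9, 1.5, 0.7]
    - [-10.9, 1.5, 0.7]
    - [-10.9, 1.5, 0.7]
    - [-10.9, 1.5, 0.7]
  delta_rot:
    - [0, 0, -0.14]
    - [0, 0, -0.28]
    - [0, 0, -0.42]
    - [0, 0, -0.56]
    - [0, 0, -0.7]
    - [0, 0, -0.84]
    - [0, 0, -0.98]
    - [0, 0, -1.12]
    - [0, 0, -1.26]
    - [0, 0, -1.3]
  claw: [6, 6, 6, 6, 6, 6, 6, 6, 6, 6]

```text
time_s: 13.6
tcp_pos: [0.463, -0.1861, 0.2395]
orientation: [-0.002, 0.165, 0.986, 0.001]
contact_force: [0.3, -0.2, -0.6]
finger_gap: 0.06
```

Run:
```python
from h import *
c=cap('wrist','w6'); print(manip.read_state()['q'].round(3), manip.read_state()['tcp_pos'])
for p in [car(0,-.08,.09),car(0,-.128,.08)]: print(proj(c,p))
t=cap('side','s6')
i=cv2.imread('pics/w6.png');j=cv2.imread('pics/s6.png')[120:300,270:490]
cv2.imwrite('pics/w6b.png',np.vstack([i[:300],cv2.copyMakeBorder(cv2.resize(j,(367,300)),0,0,0,273,0)]))
```

```text
[-0.606  0.367  1.746 -0.     1.033 -1.846] [ 0.46302651 -0.18611554  0.23955665]
[315.34443229 190.64857242]
[268.7273623  200.75040468]
```

View pics/w6b.png

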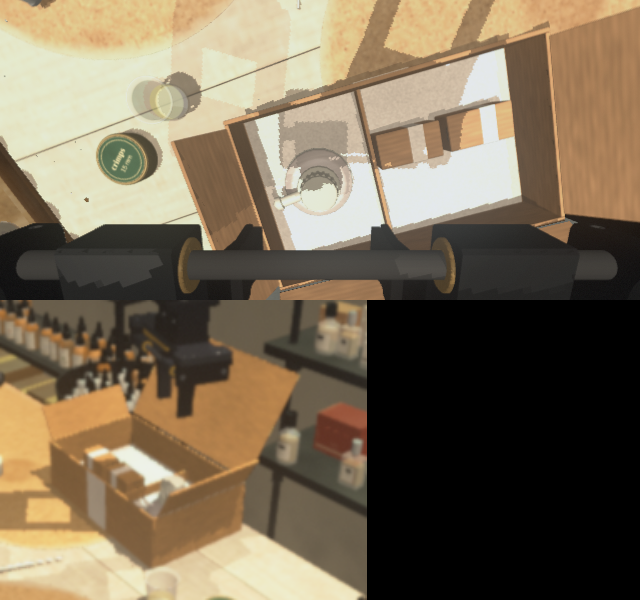

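Run:
```python
from h import *
c=cap('wrist')
W=lambda u,v,z: onz(c,u,v,z)
k=W(319,193,.09); s=W(281,203,.08)
print('knob',k,'tip',s, s-k, np.linalg.norm((s-k)[:2]), 'ang',np.arctan2(*(s-k)[1::-1]))
nr,nl,fl=W(228,123,.09),W(549,33,.09),W(565,216,.09)
print(nr,nl,fl,np.linalg.norm(nl-nr),np.linalg.norm(fl-nl))
d=nl-nr; print('carton y ang',np.arctan2(d[1],d[0]), 'xang',np.arctan2(*(fl-nl)[1::-1]))
d1,d2=W(358,90,.05),W(386,224,.05); print('div x ang',np.arctan2(*(d2-d1)[1::-1]))
go([*k[:2],.097],1.24)
```

```text
knob [ 0.46606889 -0.18338044  0.09      ] tip [ 0.46572086 -0.2231544   0.08      ] [-0.00034803 -0.03977396 -0.01      ] 0.039775482963974707 ang -1.579546346391752
[ 0.37774358 -0.23981798  0.09      ] [0.39820877 0.04499381 0.09      ] [0.5660173  0.03501138 0.09      ] 0.2855461116340529 0.1681051828065991
carton y ang 1.499064488015617 xang -0.05941702340389176
div x ang -0.0853383936668397
travel [-0.22  0.35 14.3 ] rot [ 0.001 -0.003 -0.004]
```

Run:
```python
import cv2
i=cv2.imread('pics/w6.png')[125:235,240:400]; cv2.imwrite('pics/k6.png',cv2.resize(i,None,fx=4,fy=4,interpolation=cv2.INTER_CUBIC))
```

```text
(no output)
```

View pics/k6.png

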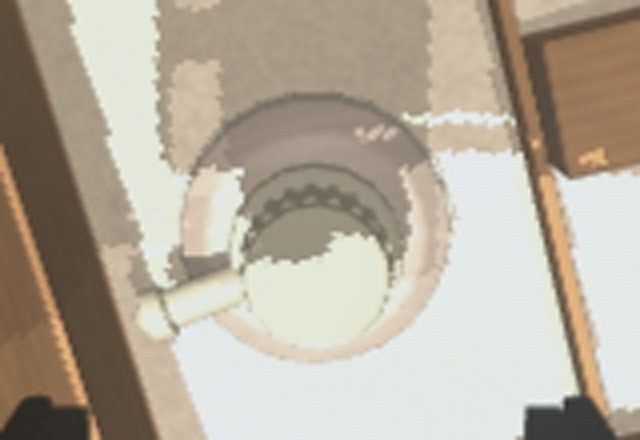

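Run:
```python
from h import *
c=cap('wrist')
for z in(.06,.067,.072):
    k=onz(c,319.3,188.8,z); s=onz(c,278.8,204.5,z); d=s-k
    print(z,k,np.linalg.norm(d),'ang',np.arctan2(d[1],d[0]))
# bigger carton-yaw baseline: all lines in w6
i=cv2.imread('pics/w6.png'); e=cv2.Canny(i,60,150)
for l in cv2.HoughLinesP(e,1,np.pi/360,40,minLineLength=60,maxLineGap=6)[:,0]:
    if l[1]<235 and l[3]<235 and 170<l[0]<600:
        a,b=onz(c,l[0],l[1],.09),onz(c,l[2],l[3],.09); print(l,np.arctan2(*(b-a)[1::-1]).round(3))
```

```text
0.06 [ 0.46916002 -0.18391253  0.06      ] 0.04631631925469382 ang -1.5259839254656553
0.067 [ 0.46761369 -0.1834443   0.067     ] 0.045302404690037996 ang -1.5259839254656546
0.072 [ 0.46650917 -0.18310985  0.072     ] 0.04457818000099813 ang -1.5259839254656544
[243 123 504  48] 1.505
[224 120 497  42] 1.502
[445 224 543 224] 1.237
[224 124 543  33] 1.503
[390 229 481 205] 1.514
[401  62 466  44] 1.493
[544  22 562 222] -0.06
[547  21 559 163] -0.064
[364 135 499  99] 1.495
[223 121 435  60] 1.504
[570 214 637 221] 1.13
[182  96 318  46] 1.562
[353  92 384 223] -0.063
[394 234 521 201] 1.511
[226 129 259 226] -0.065
[549  35 637   7] 1.534
[365 139 436 120] 1.497
[512 114 522 200] -0.065
[199  93 290  58] 1.577
[360  92 381 179] -0.053
[345  79 373  11] 2.414
[357  93 380 193] -0.067
[558 153 564 219] -0.058
[240  78 309  51] 1.582
```

Emit:
play_rows:
  travel:
    - [-0.2, 0.4, 4.5]
    - [-0.2, 0.4, 8.5]
    - [-0.2, 0.4, 11.5]
    - [-0.2, 0.4, 13.5]
    - [-0.2, 0.4, 14.3]
    - [-0.2, 0.4, 14.3]
    - [-0.2, 0.4, 14.3]
    - [-0.2, 0.4, 14.3]
    - [-0.2, 0.4, 14.3]
    - [-0.2, 0.4, 14.3]
  delta_rot:
    - [0, 0, 0]
    - [0, 0, 0]
    - [0, 0, 0]
    - [0, 0, 0]
    - [0, 0, 0]
    - [0, 0, 0]
    - [0, 0, 0]
    - [0, 0, 0]
    - [0, 0, 0]
    - [0, 0, 0]
  claw: [6, 6, 6, 6, 6, 6, 3, 3, 3, 3]

```text
time_s: 14.8
tcp_pos: [0.4676, -0.1844, 0.0995]
orientation: [0.001, 0.166, 0.986, -0.001]
contact_force: [-5.7, -8.5, 3.7]
finger_gap: 0.0358
```

Emit:
play_rows:
  travel:
    - [0, 0, 0]
    - [0, 0, 0]
    - [0, 0, 0.02]
    - [0, 0, 0.04]
    - [0, 0, 0.05]
    - [0, 0, 0.07]
    - [0, 0, 0.09]
    - [0, 0, 0.11]
    - [0, 0, 0.12]
    - [0, 0, 0.14]
  delta_rot:
    - [0, 0, 0]
    - [0, 0, 0.13]
    - [0, 0, 0.26]
    - [0, 0, 0.39]
    - [0, 0, 0.52]
    - [0, 0, 0.65]
    - [0, 0, 0.78]
    - [0, 0, 0.91]
    - [0, 0, 1.04]
    - [0, 0, 1.17]
  claw: [3, 3, 3, 3, 3, 3, 3, 3, 3, 3]

```text
time_s: 15.8
tcp_pos: [0.4677, -0.1847, 0.098]
orientation: [0.001, 0.685, 0.729, -0.0]
contact_force: [-2.2, -3.0, 3.9]
finger_gap: 0.0349
```

Emit:
play_rows:
  travel:
    - [0, 0, 0.02]
    - [0, 0, 0.04]
    - [0, 0, 0.05]
    - [0, 0, 0.07]
    - [0, 0, 0.09]
    - [0, 0, 0.11]
    - [0, 0, 0.12]
    - [0, 0, 0.14]
    - [0, 0, 0.15]
    - [0, 0, 0.16]
  delta_rot:
    - [0, 0, 0.13]
    - [0, 0, 0.26]
    - [0, 0, 0.39]
    - [0, 0, 0.52]
    - [0, 0, 0.65]
    - [0, 0, 0.78]
    - [0, 0, 0.91]
    - [0, 0, 1.04]
    - [0, 0, 1.17]
    - [0, 0, 1.3]
  claw: [3, 3, 3, 3, 3, 3, 3, 3, 3, 3]

```text
time_s: 16.8
tcp_pos: [0.4679, -0.185, 0.0964]
orientation: [0.002, 0.986, 0.166, 0.001]
contact_force: [-1.3, -3.7, 2.1]
finger_gap: 0.0352
```

Emit:
play_rows:
  travel:
    - [0, 0, 0.02]
    - [0, 0, 0.04]
    - [0, 0, 0.05]
    - [0, 0, 0.07]
    - [0, 0, 0.09]
    - [0, 0, 0.1]
    - [0, 0, 0.1]
    - [0, 0, 0.1]
    - [0, 0, 0.1]
    - [0, 0, 0.1]
  delta_rot:
    - [0, 0, 0.13]
    - [0, 0, 0.26]
    - [0, 0, 0.39]
    - [0, 0, 0.52]
    - [0, 0, 0.65]
    - [0, 0, 0.78]
    - [0, 0, 0.78]
    - [0, 0, 0.78]
    - [0, 0, 0.78]
    - [0, 0, 0.78]
  claw: [3, 3, 3, 3, 3, 3, 3, 3, 6, 6]

```text
time_s: 17.8
tcp_pos: [0.4677, -0.1838, 0.095]
orientation: [0.0, 0.976, -0.219, 0.001]
contact_force: [0.7, 0.0, 2.4]
finger_gap: 0.0443
```

Emit:
play_rows:
  travel:
    - [0, 0, 0]
    - [0, 0, 0]
    - [0, 0, -3]
    - [0, 0, -7]
    - [0, 0, -11]
    - [0, 0, -14]
    - [0, 0, -14]
    - [0, 0, -14]
    - [0, 0, -14]
    - [0, 0, -14]
  delta_rot:
    - [0, 0, 0]
    - [0, 0, 0]
    - [0, 0, 0]
    - [0, 0, 0]
    - [0, 0, 0]
    - [0, 0, 0]
    - [0, 0, 0]
    - [0, 0, 0]
    - [0, 0, 0]
    - [0, 0, 0]
  claw: [6, 6, 6, 6, 6, 6, 6, 6, 6, 6]

```text
time_s: 18.8
tcp_pos: [0.4662, -0.1828, 0.2329]
orientation: [-0.001, 0.976, -0.219, -0.002]
contact_force: [0.8, -0.7, -0.2]
finger_gap: 0.0601
```

Run:
```python
from h import *
c=cap('wrist','w7'); print(manip.read_state()['q'].round(3))
hub=np.array([.467,-.184,.063]); tip=hub+.048*np.array([np.cos(1.506),np.sin(1.506),0]); print('expected hub/tip',proj(c,hub),proj(c,tip))
i=cv2.imread('pics/w7.png')[:240]; cv2.imwrite('pics/w7b.png',cv2.resize(i,(800,300)))
cv2.imwrite('pics/w7c.png',cv2.resize(cv2.imread('pics/w7.png')[90:240,200:440],(800,500),interpolation=cv2.INTER_CUBIC))
```

```text
[-0.597  0.379  1.749  0.     1.017  1.416]
expected hub/tip [317.79005914 182.59000762] [274.25971815 199.43341337]
```

View pics/w7c.png

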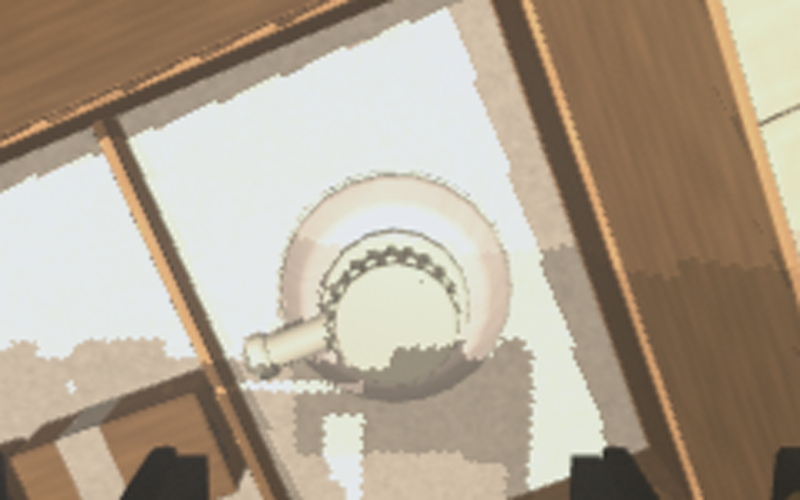

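The spout tip is at (277,197) against the expected (274,199), about 0.03 rad off. Moving outside the left flap with the fingers shut, then checking the boxes.

Run:
```python
from h import *
go(car(-.015,.22,.25),YAW)
```

```text
travel [-12.73 -26.89  -1.64] rot [0.002 0.004 1.192]
```

Emit:
play_rows:
  travel:
    - [0, 0, -2.5]
    - [-1.5, -3, -2.5]
    - [-3, -6, -2.5]
    - [-4.5, -9.5, -2.5]
    - [-6, -12.5, -2.5]
    - [-7.5, -16, -2.5]
    - [-9, -19, -2.5]
    - [-10.5, -22, -2.5]
    - [-12, -25, -2.5]
    - [-12.7, -26.9, -2.5]
  delta_rot:
    - [0, 0, -0.14]
    - [0, 0, -0.28]
    - [0, 0, -0.42]
    - [0, 0, -0.56]
    - [0, 0, -0.7]
    - [0, 0, -0.84]
    - [0, 0, -0.98]
    - [0, 0, -1.12]
    - [0, 0, -1.26]
    - [0, 0, -1.4]
  claw: [6, 6, 3, 0.2, 0.2, 0.2, 0.2, 0.2, 0.2, 0.2]

```text
time_s: 19.85
tcp_pos: [0.4663, 0.1161, 0.2585]
orientation: [-0.001, 0.886, 0.464, -0.001]
contact_force: [-0.2, 0.2, 0.7]
finger_gap: 0.0055
```

Run:
```python
from h import *
go(car(-.015,.22,.133),YAW); cap('top','t8'); cap('side','s8'); cap('wrist','w8')
i=cv2.imread('pics/t8.png')[100:260,180:440];j=cv2.imread('pics/s8.png')[100:300,240:500]
cv2.imwrite('pics/t8b.png',np.vstack([cv2.resize(i,(487,300),interpolation=cv2.INTER_CUBIC),cv2.copyMakeBorder(cv2.resize(j,(390,300)),0,0,0,97,0)]))
```

```text
travel [-0.11  0.14 12.55] rot [-0.003  0.    -0.543]
```

View pics/t8b.png

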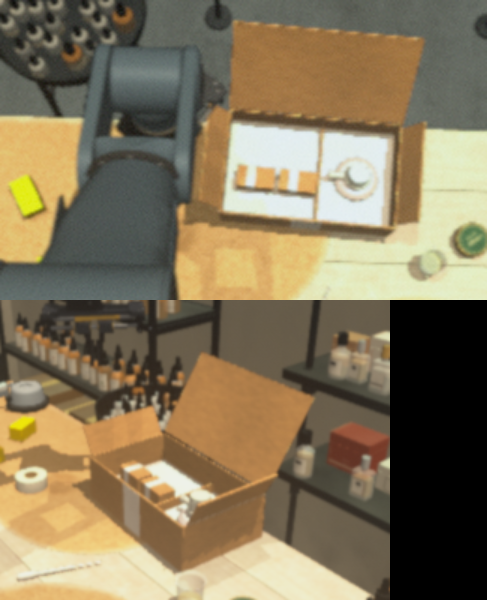

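Top and side views show both boxes flat in the bay and the spout pointing at it; all flaps are open. Lowering outside the left flap, then sweeping it in.

Emit:
play_rows:
  travel:
    - [-0.1, 0.1, 1]
    - [-0.1, 0.1, 3]
    - [-0.1, 0.1, 5]
    - [-0.1, 0.1, 8]
    - [-0.1, 0.1, 11]
    - [-0.1, 0.1, 12.5]
    - [-0.1, 0.1, 12.5]
    - [-0.1, 0.1, 12.5]
    - [-0.1, 0.1, 12.5]
    - [-0.1, 0.1, 12.5]
  delta_rot:
    - [0, 0, -0.14]
    - [0, 0, -0.28]
    - [0, 0, -0.42]
    - [0, 0, -0.54]
    - [0, 0, -0.54]
    - [0, 0, -0.54]
    - [0, 0, -0.54]
    - [0, 0, -0.54]
    - [0, 0, -0.54]
    - [0, 0, -0.54]
  claw: [0.2, 0.2, 0.2, 0.2, 0.2, 0.2, 0.2, 0.2, 0.2, 0.2]

```text
time_s: 21.0
tcp_pos: [0.4686, 0.1123, 0.1355]
orientation: [0.001, 0.733, 0.681, 0.001]
contact_force: [-0.7, 0.3, -0.6]
finger_gap: 0.0022
```

Emit:
play_rows:
  travel:
    - [-1, 0, 0]
    - [-2, 0, 0]
    - [-3, 0, 0]
    - [-4, 0, 0]
    - [-5, 0, 0]
    - [-6, 0, 0]
    - [-7, 0, 0]
    - [-7.5, 0, 0]
    - [-8, 0, 0]
    - [-8, 0, 0]
  delta_rot:
    - [0, 0, 0]
    - [0, 0, 0]
    - [0, 0, 0]
    - [0, 0, 0]
    - [0, 0, 0]
    - [0, 0, 0]
    - [0, 0, 0]
    - [0, 0, 0]
    - [0, 0, 0]
    - [0, 0, 0]
  claw: [0.2, 0.2, 0.2, 0.2, 0.2, 0.2, 0.2, 0.2, 0.2, 0.2]

```text
time_s: 22.0
tcp_pos: [0.4617, 0.0319, 0.1344]
orientation: [0.0, 0.732, 0.681, -0.0]
contact_force: [0.5, -0.1, 0.5]
finger_gap: 0.0023
```

Run:
```python
from h import *
for y,z in [(.13,.133),(.112,.133),(.107,.118)]: go(car(-.015,y,z),YAW)
```

```text
travel [-0.73 -0.04  0.15] rot [-0.001  0.001 -0.01 ]
travel [-2.53 -0.02  0.15] rot [-0.001  0.001 -0.01 ]
travel [-3.03 -0.02  1.65] rot [-0.001  0.001 -0.01 ]
```

Emit:
play_rows:
  travel:
    - [-0.8, 0, 0]
    - [-1.6, 0, 0]
    - [-2.4, 0, 0]
    - [-2.8, 0, 0.4]
    - [-3, 0, 0.8]
    - [-3, 0, 1.2]
    - [-3, 0, 1.5]
    - [-3, 0, 1.7]
    - [-3, 0, 1.8]
    - [-3, 0, 1.8]
  delta_rot:
    - [0, 0, 0]
    - [0, 0, 0]
    - [0, 0, 0]
    - [0, 0, 0]
    - [0, 0, 0]
    - [0, 0, 0]
    - [0, 0, 0]
    - [0, 0, 0]
    - [0, 0, 0]
    - [0, 0, 0]
  claw: [0.2, 0.2, 0.2, 0.2, 0.2, 0.2, 0.2, 0.2, 0.2, 0.2]

```text
time_s: 23.0
tcp_pos: [0.4596, 0.003, 0.1165]
orientation: [-0.0, 0.732, 0.681, -0.0]
contact_force: [-0.6, -1.0, 1.3]
finger_gap: 0.0019
```

Emit:
play_rows:
  travel:
    - [0, 0, 0.1]
    - [0, 0, 0.2]
    - [0, 0, 0.3]
    - [0, 0, 0.3]
    - [0, 0, 0.3]
    - [0, 0, 0.3]
    - [0, 0, 0.3]
    - [0, 0, 0.3]
    - [0, 0, 0.3]
    - [0, 0, 0.3]
  delta_rot:
    - [0, 0, 0]
    - [0, 0, 0]
    - [0, 0, 0]
    - [0, 0, 0]
    - [0, 0, 0]
    - [0, 0, 0]
    - [0, 0, 0]
    - [0, 0, 0]
    - [0, 0, 0]
    - [0, 0, 0]
  claw: [0.2, 0.2, 0.2, 0.2, 0.2, 0.2, 0.2, 0.2, 0.2, 0.2]

```text
time_s: 24.0
tcp_pos: [0.4597, 0.003, 0.1158]
orientation: [0.001, 0.732, 0.681, 0.0]
contact_force: [-4.2, 0.1, 23.4]
finger_gap: 0.0022
```

Run:
```python
from h import *
s=manip.read_state(); print(s['tcp_pos'],s['contact_force'],s['torque'])
cap('side','s9')
cv2.imwrite('pics/s9b.png',cv2.resize(cv2.imread('pics/s9.png')[120:290,270:470],(706,600),interpolation=cv2.INTER_CUBIC))
go(car(.01,-.11,.25),YAW); go(car(.01,-.22,.25),YAW)
```

```text
[0.45967405 0.00298073 0.11583527] [-4.191884    0.11327993 23.35590863] [-0.02127269  0.78457099 -0.03542789]
travel [-21.8    2.7  -13.41] rot [ 0.001  0.    -0.01 ]
travel [-32.8    2.81 -13.4 ] rot [ 0.001  0.    -0.01 ]
```

View pics/s9b.png

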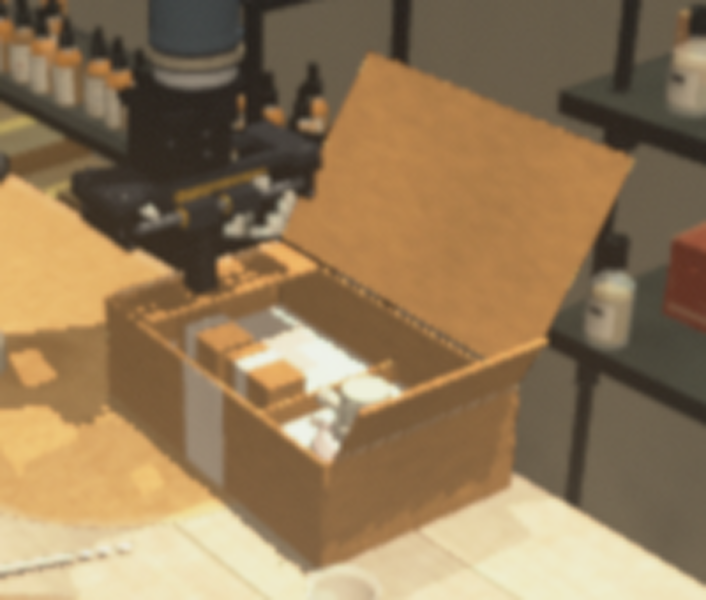

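The left flap is flat, with a firm stop at tip height 94 mm and 23 N. Now the right flap.

Emit:
play_rows:
  travel:
    - [0, 0, -5]
    - [0, 0, -9.5]
    - [0, 1, -13.4]
    - [-4.5, 2, -13.4]
    - [-9, 2.8, -13.4]
    - [-13.5, 2.8, -13.4]
    - [-18, 2.8, -13.4]
    - [-22.5, 2.8, -13.4]
    - [-27, 2.8, -13.4]
    - [-32.8, 2.8, -13.4]
  delta_rot:
    - [0, 0, 0]
    - [0, 0, 0]
    - [0, 0, 0]
    - [0, 0, 0]
    - [0, 0, 0]
    - [0, 0, 0]
    - [0, 0, 0]
    - [0, 0, 0]
    - [0, 0, 0]
    - [0, 0, 0]
  claw: [0.2, 0.2, 0.2, 0.2, 0.2, 0.2, 0.2, 0.2, 0.2, 0.2]

```text
time_s: 25.05
tcp_pos: [0.4638, -0.3193, 0.2473]
orientation: [-0.0, 0.732, 0.681, 0.0]
contact_force: [0.5, 0.2, -0.2]
finger_gap: 0.0022
```

Emit:
play_rows:
  travel:
    - [0, 0, 0]
    - [0, 0, 4]
    - [0, 0, 8]
    - [0, 0, 11.5]
    - [0, 0, 11.5]
    - [1, 0, 11.5]
    - [2, 0, 11.5]
    - [3, 0, 11.5]
    - [4, 0, 11.5]
    - [5, 0, 11.5]
  delta_rot:
    - [0, 0, 0]
    - [0, 0, 0]
    - [0, 0, 0]
    - [0, 0, 0]
    - [0, 0, 0]
    - [0, 0, 0]
    - [0, 0, 0]
    - [0, 0, 0]
    - [0, 0, 0]
    - [0, 0, 0]
  claw: [0.2, 0.2, 0.2, 0.2, 0.2, 0.2, 0.2, 0.2, 0.2, 0.2]

```text
time_s: 26.05
tcp_pos: [0.4688, -0.268, 0.1339]
orientation: [0.002, 0.732, 0.681, 0.0]
contact_force: [0.4, -0.1, 1.0]
finger_gap: 0.0019
```

Run:
```python
from h import *
for y,z in [(-.14,.133),(-.112,.133),(-.107,.116)]: go(car(.01,y,z),YAW)
```

```text
travel [ 2.16 -0.16  0.09] rot [ 0.002  0.002 -0.009]
travel [ 4.96 -0.18  0.08] rot [ 0.002  0.002 -0.009]
travel [ 5.47 -0.19  1.78] rot [ 0.002  0.002 -0.009]
```

Emit:
play_rows:
  travel:
    - [1, 0, 0]
    - [2, 0, 0]
    - [3, 0, 0]
    - [4, 0, 0]
    - [5, 0, 0]
    - [5.4, 0, 0.5]
    - [5.4, 0, 1]
    - [5.4, 0, 1.5]
    - [5.4, 0, 1.9]
    - [5.4, 0, 1.9]
  delta_rot:
    - [0, 0, 0]
    - [0, 0, 0]
    - [0, 0, 0]
    - [0, 0, 0]
    - [0, 0, 0]
    - [0, 0, 0]
    - [0, 0, 0]
    - [0, 0, 0]
    - [0, 0, 0]
    - [0, 0, 0]
  claw: [0.2, 0.2, 0.2, 0.2, 0.2, 0.2, 0.2, 0.2, 0.2, 0.2]

```text
time_s: 27.05
tcp_pos: [0.4717, -0.214, 0.1159]
orientation: [-0.001, 0.733, 0.681, 0.0]
contact_force: [-2.8, 6.4, 24.1]
finger_gap: 0.0021
```

Emit:
play_rows:
  travel:
    - [0, 0, 0.1]
    - [0, 0, 0.1]
    - [0, 0, 0.1]
    - [0, 0, 0.1]
    - [0, 0, 0.1]
    - [0, 0, 0.1]
    - [0, 0, 0.1]
    - [0, 0, 0.1]
    - [0, 0, 0.1]
    - [0, 0, 0.1]
  delta_rot:
    - [0, 0, 0]
    - [0, 0, 0]
    - [0, 0, 0]
    - [0, 0, 0]
    - [0, 0, 0]
    - [0, 0, 0]
    - [0, 0, 0]
    - [0, 0, 0]
    - [0, 0, 0]
    - [0, 0, 0]
  claw: [0.2, 0.2, 0.2, 0.2, 0.2, 0.2, 0.2, 0.2, 0.2, 0.2]

```text
time_s: 28.05
tcp_pos: [0.4717, -0.2141, 0.1158]
orientation: [-0.0, 0.733, 0.681, 0.0]
contact_force: [-4.7, 6.3, 29.9]
finger_gap: 0.0021
```

Run:
```python
from h import *
go(car(.1,-.04,.115),YAW); s=manip.read_state(); print(s['tcp_pos'],s['contact_force'])
c=cap('side','s10')
for a in (1.9,2.2,2.5,2.7):
  print(a,[proj(c,car(.089+.175*np.cos(a)*-1,y,.095+.175*np.sin(a))).round() for y in(-.146,.146)])
cv2.imwrite('pics/s10b.png',cv2.resize(cv2.imread('pics/s10.png')[120:290,270:470],(706,600),interpolation=cv2.INTER_CUBIC))
```

```text
travel [6.85 8.84 0.09] rot [ 0.    -0.001 -0.011]
[ 0.47170644 -0.21405197  0.11580438] [-4.70657057  6.33291013 29.86992782]
1.9 [array([440., 162.]), array([365., 132.])]
2.2 [array([452., 167.]), array([377., 136.])]
2.5 [array([460., 177.]), array([386., 145.])]
2.7 [array([463., 186.]), array([390., 153.])]
```

View pics/s10b.png

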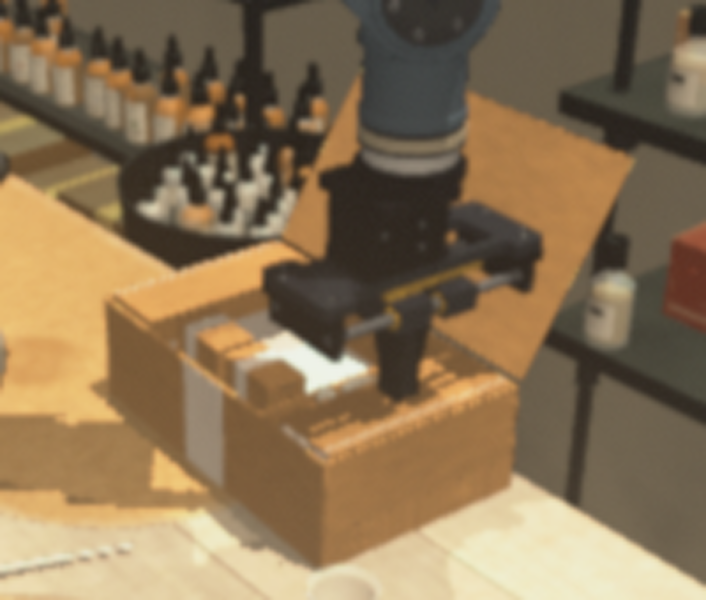

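Both end flaps are flat (stop at 94 mm), and the lid stands at about 2.1 rad. Checking the room behind the lid before going there.

Run:
```python
from h import *
c=cap('top'); s=cap('side')
for z in (0,.3,.5,.7): print(z,'shelf front',onz(c,380,88,z).round(3),'stool',onz(c,230,140,z).round(3))
# side-view shelf corner (430,150) closest approach with top-view front edge row ~88 plane
o,d=ray(s,432,151)
for x in (.7,.8,.9,1.0,1.1,1.2): 
    p=o+d*(x-o[0])/d[0]; print(x,p.round(3),'top px',proj(c,p).round())
go(car(.0,.0,.36),YAW-np.pi/2)
```

```text
0 shelf front [ 0.853 -0.223  0.   ] stool [0.648 0.28  0.   ]
0.3 shelf front [ 0.713 -0.177  0.3  ] stool [0.55  0.223 0.3  ]
0.5 shelf front [ 0.62  -0.147  0.5  ] stool [0.485 0.185 0.5  ]
0.7 shelf front [ 0.526 -0.116  0.7  ] stool [0.419 0.147 0.7  ]
0.7 [ 0.7   -0.158  0.236] top px [370. 102.]
0.8 [ 0.8   -0.078  0.189] top px [342.  76.]
0.9 [0.9   0.002 0.141] top px [316.  52.]
1.0 [1.    0.082 0.093] top px [292.  31.]
1.1 [1.1   0.162 0.046] top px [271.  11.]
1.2 [ 1.2    0.241 -0.002] top px [251.  -7.]
travel [ 10.76  -1.2  -24.41] rot [-0.00e+00 -1.00e-03  1.56e+00]
```

Run:
```python
from h import *
c=cap('top'); s=cap('side')
o,d=ray(s,327,174); o2,d2=ray(c,215,100)
A=np.c_[d,-d2]; k=np.linalg.lstsq(A,o2-o,rcond=None)[0]; print(o+d*k[0],o2+d2*k[1])
```

```text
[ 0.73749602  0.37375142 -0.02370174] [ 0.79172495  0.34196513 -0.0081564 ]
```

Emit:
play_rows:
  travel:
    - [0, 0, -5]
    - [0, 0, -10]
    - [2, 0, -15]
    - [5, 0, -20]
    - [8, 0, -24.4]
    - [10.8, -1.2, -24.4]
    - [10.8, -1.2, -24.4]
    - [10.8, -1.2, -24.4]
    - [10.8, -1.2, -24.4]
    - [10.8, -1.2, -24.4]
  delta_rot:
    - [0, 0, 0]
    - [0, 0, -0.14]
    - [0, 0, -0.28]
    - [0, 0, -0.42]
    - [0, 0, -0.56]
    - [0, 0, -0.7]
    - [0, 0, -0.84]
    - [0, 0, -0.98]
    - [0, 0, -1.12]
    - [0, 0, -1.26]
  claw: [0.2, 0.2, 0.2, 0.2, 0.2, 0.2, 0.2, 0.2, 0.2, 0.2]

```text
time_s: 29.3
tcp_pos: [0.4676, -0.1061, 0.356]
orientation: [-0.0, 0.188, 0.982, 0.0]
contact_force: [-0.3, 0.0, -0.4]
finger_gap: 0.0019
```

Run:
```python
from h import *
go(car(.0,.0,.36),YAW-np.pi/2);go(car(.23,.0,.36),YAW-np.pi/2); print(manip.read_state()['q'].round(2))
```

```text
travel [ 0.01  0.01 -0.4 ] rot [ 0.    -0.001 -0.315]
travel [-21.86   7.15  -0.42] rot [ 0.    -0.001 -0.315]
[-0.46  0.2   1.63  0.    1.31 -1.65]
```

Emit:
play_rows:
  travel:
    - [-3, 1, -0.4]
    - [-7, 2.3, -0.4]
    - [-11, 3.6, -0.4]
    - [-15, 4.9, -0.4]
    - [-19, 6.2, -0.4]
    - [-21.9, 7.2, -0.4]
    - [-21.9, 7.2, -0.4]
    - [-21.9, 7.2, -0.4]
    - [-21.9, 7.2, -0.4]
    - [-21.9, 7.2, -0.4]
  delta_rot:
    - [0, 0, -0.14]
    - [0, 0, -0.28]
    - [0, 0, -0.315]
    - [0, 0, -0.315]
    - [0, 0, -0.315]
    - [0, 0, -0.315]
    - [0, 0, -0.315]
    - [0, 0, -0.315]
    - [0, 0, -0.315]
    - [0, 0, -0.315]
  claw: [0.2, 0.2, 0.2, 0.2, 0.2, 0.2, 0.2, 0.2, 0.2, 0.2]

```text
time_s: 30.3
tcp_pos: [0.6968, -0.1214, 0.3609]
orientation: [-0.0, 0.035, 0.999, 0.0]
contact_force: [-0.2, 0.1, -0.2]
finger_gap: 0.0019
```

Run:
```python
from h import *
print(manip.read_state()['tcp_pos']); go(car(.23,.0,.237),YAW-np.pi/2);go(car(.0985,.0,.237),YAW-np.pi/2)
c=cap('side','s11'); cv2.imwrite('pics/s11b.png',cv2.resize(cv2.imread('pics/s11.png')[60:290,270:530],(678,600),interpolation=cv2.INTER_CUBIC))
```

```text
[ 0.69679856 -0.12135605  0.36092476]
travel [-0.03  0.09 12.39] rot [ 0.    -0.    -0.006]
travel [1.312e+01 1.000e-02 1.240e+01] rot [ 0.    -0.    -0.006]
```

View pics/s11b.png

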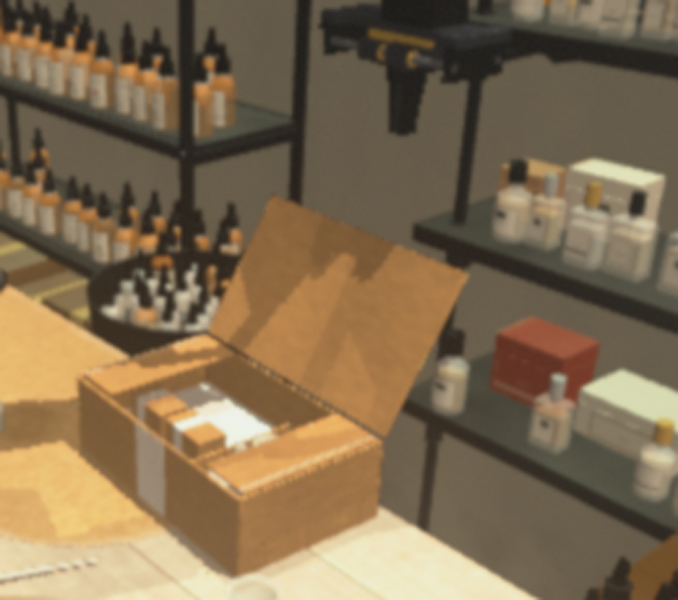

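Both flaps are flat, the lid is open and the tool is clear behind it. Descending, then sweeping the lid in.

Emit:
play_rows:
  travel:
    - [0, 0, 4]
    - [0, 0, 8]
    - [0, 0, 12.4]
    - [0, 0, 12.4]
    - [1, 0, 12.4]
    - [2.5, 0, 12.4]
    - [4, 0, 12.4]
    - [5.5, 0, 12.4]
    - [7, 0, 12.4]
    - [8.5, 0, 12.4]
  delta_rot:
    - [0, 0, 0]
    - [0, 0, 0]
    - [0, 0, 0]
    - [0, 0, 0]
    - [0, 0, 0]
    - [0, 0, 0]
    - [0, 0, 0]
    - [0, 0, 0]
    - [0, 0, 0]
    - [0, 0, 0]
  claw: [0.2, 0.2, 0.2, 0.2, 0.2, 0.2, 0.2, 0.2, 0.2, 0.2]

```text
time_s: 31.35
tcp_pos: [0.6145, -0.1163, 0.2415]
orientation: [0.004, 0.034, 0.999, -0.002]
contact_force: [1.1, -0.0, 0.7]
finger_gap: 0.002
```

Emit:
play_rows:
  travel:
    - [1.3, 0, 0]
    - [2.6, 0, 0]
    - [3.9, 0, 0]
    - [5.2, 0, 0]
    - [6.5, 0, 0]
    - [7.8, 0, 0]
    - [9.1, 0, 0.2]
    - [10.2, 0, 0.6]
    - [11.3, 0, 1.1]
    - [11.3, 0, 1.1]
  delta_rot:
    - [0, 0, 0]
    - [0, 0, 0]
    - [0, 0, 0]
    - [0, 0, 0]
    - [0, 0, 0]
    - [0, 0, 0]
    - [0, 0, 0]
    - [0, 0, 0]
    - [0, 0, 0]
    - [0, 0, 0]
  claw: [0.2, 0.2, 0.2, 0.2, 0.2, 0.2, 0.2, 0.2, 0.2, 0.2]

```text
time_s: 32.35
tcp_pos: [0.5001, -0.108, 0.2285]
orientation: [0.002, 0.035, 0.999, -0.001]
contact_force: [0.2, 0.6, 0.1]
finger_gap: 0.0018
```

Run:
```python
from h import *
s=manip.read_state(); print(s['tcp_pos'],s['contact_force'])
# d,h of leading tip edge -> tcp
for d,h in [(.07,.12),(.10,.09),(.115,.06),(.125,.03),(.13,.01),(.13,.002)]: go(car(.089-d+.0095,0,.095+h+.022),YAW-np.pi/2)
c=cap('side','s12'); cv2.imwrite('pics/s12b.png',cv2.resize(cv2.imread('pics/s12.png')[60:290,270:530],(678,600),interpolation=cv2.INTER_CUBIC))
```

```text
[ 0.50013861 -0.10797927  0.22846932] [0.20132264 0.64403753 0.05359439]
travel [ 0.41 -0.01 -0.85] rot [-0.002  0.004 -0.006]
travel [ 3.42 -0.02  2.13] rot [-0.002  0.004 -0.006]
travel [ 4.93 -0.03  5.13] rot [-0.002  0.004 -0.006]
travel [ 5.94 -0.03  8.12] rot [-0.002  0.004 -0.006]
travel [ 6.45 -0.03 10.12] rot [-0.002  0.004 -0.006]
travel [ 6.45 -0.03 10.92] rot [-0.002  0.004 -0.006]
```

View pics/s12b.png

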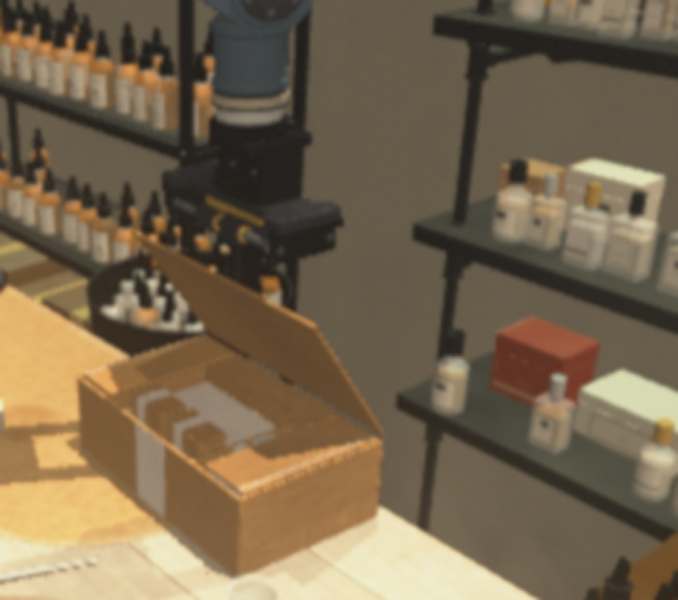

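The lid leans in at about 1 rad. Continuing down.

Emit:
play_rows:
  travel:
    - [1, 0, 0]
    - [2.3, 0, 1]
    - [3.4, 0, 2.1]
    - [4.2, 0, 3.5]
    - [4.9, 0, 5.1]
    - [5.4, 0, 6.6]
    - [5.9, 0, 8.1]
    - [6.2, 0, 9.1]
    - [6.4, 0, 10.1]
    - [6.4, 0, 10.4]
  delta_rot:
    - [0, 0, 0]
    - [0, 0, 0]
    - [0, 0, 0]
    - [0, 0, 0]
    - [0, 0, 0]
    - [0, 0, 0]
    - [0, 0, 0]
    - [0, 0, 0]
    - [0, 0, 0]
    - [0, 0, 0]
  claw: [0.2, 0.2, 0.2, 0.2, 0.2, 0.2, 0.2, 0.2, 0.2, 0.2]

```text
time_s: 33.4
tcp_pos: [0.4363, -0.1034, 0.1215]
orientation: [-0.0, 0.034, 0.999, 0.0]
contact_force: [-1.3, 0.5, 0.2]
finger_gap: 0.0022
```

Emit:
play_rows:
  travel:
    - [0, 0, 0.15]
    - [0, 0, 0.3]
    - [0, 0, 0.4]
    - [0, 0, 0.4]
    - [0, 0, 0.4]
    - [0, 0, 0.4]
    - [0, 0, 0.4]
    - [0, 0, 0.4]
    - [0, 0, 0.4]
    - [0, 0, 0.4]
  delta_rot:
    - [0, 0, 0]
    - [0, 0, 0]
    - [0, 0, 0]
    - [0, 0, 0]
    - [0, 0, 0]
    - [0, 0, 0]
    - [0, 0, 0]
    - [0, 0, 0]
    - [0, 0, 0]
    - [0, 0, 0]
  claw: [0.2, 0.2, 0.2, 0.2, 0.2, 0.2, 0.2, 0.2, 0.2, 0.2]

```text
time_s: 34.4
tcp_pos: [0.4364, -0.1034, 0.1208]
orientation: [0.001, 0.034, 0.999, -0.001]
contact_force: [-4.6, 1.6, 27.5]
finger_gap: 0.0019
```

Firm stop at tip height 99 mm with 27 N. Retreating and checking.

Emit:
play_rows:
  travel:
    - [0, 0, -2]
    - [0, 0, -6]
    - [0, 0, -10]
    - [0, 0, -15]
    - [0, 0, -20]
    - [0, 0, -25]
    - [0, 0, -25]
    - [0, 0, -25]
    - [0, 0, -25]
    - [0, 0, -25]
  delta_rot:
    - [0, 0, 0]
    - [0, 0, 0]
    - [0, 0, 0]
    - [0, 0, 0]
    - [0, 0, 0]
    - [0, 0, 0]
    - [0, 0, 0]
    - [0, 0, 0]
    - [0, 0, 0]
    - [0, 0, 0]
  claw: [0.2, 0.2, 0.2, 0.2, 0.2, 0.2, 0.2, 0.2, 0.2, 0.2]

```text
time_s: 35.4
tcp_pos: [0.4355, -0.1028, 0.366]
orientation: [-0.002, 0.034, 0.999, 0.001]
contact_force: [-0.8, 0.1, -0.4]
finger_gap: 0.0018
```

Run:
```python
from h import *
s=manip.read_state(); print(s['tcp_pos'],s['contact_force'])
c=cap('side','s13'); t=cap('top','t13')
for a in (0,.1,.2): print(a,[proj(c,car(.089-.175*np.cos(a),y,.097+.175*np.sin(a))).round(1) for y in(-.146,.146)])
i=cv2.resize(cv2.imread('pics/s13.png')[170:290,290:430],(700,600),interpolation=cv2.INTER_CUBIC); cv2.imwrite('pics/s13b.png',i)
```

```text
[ 0.43550108 -0.10279984  0.36596644] [-0.76103266  0.14544186 -0.39835417]
0 [array([361.7, 250. ]), array([298.8, 202.6])]
0.1 [array([362.1, 243.6]), array([298.8, 197.1])]
0.2 [array([363.2, 236.9]), array([299.3, 191.4])]
```

View pics/s13b.png

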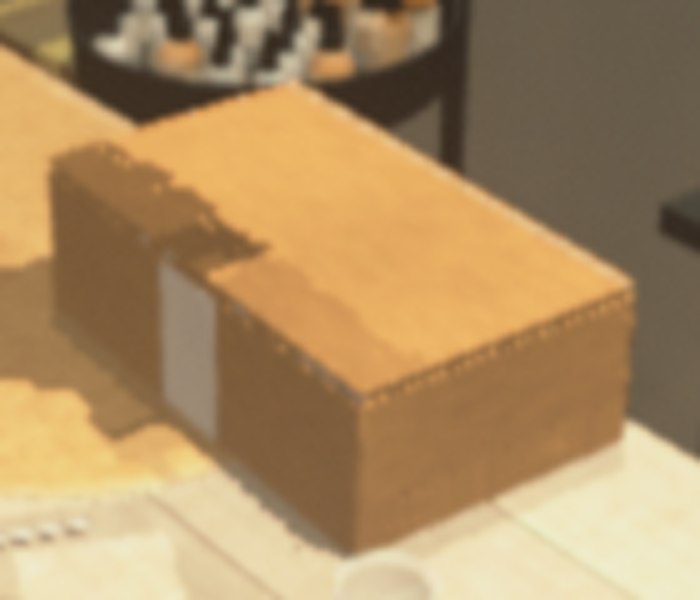

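The lid corner is at (361.6,249.6) against (361.7,250.0) expected for angle 0, so the lid is flat. Handing in.

```bash
python3 -c "
from station import manip; print(manip.hand_in())"
```

```text
the job is handed in; nothing more can be done
None
```

The carton is packed, shut and handed in at about 35 s of the 210 s allowed; the hand-in gave no verdict.

- **Boxes:** Two brown banded boxes were on the table. Both went into the bay, and the two yellow look-alikes were left alone. The last view before closing showed both boxes flat in the bay.
- **Head:** I turned it about 3.25 rad clockwise. A close view then showed the spout within about 0.03 rad of straight at the bay.
- **Flaps and lid:** I folded the left flap, then the right flap, then the lid. Each met a firm stop, at 94, 94 and 99 mm above the table, with 23, 30 and 27 N on the wrist. In the last picture the lid's corner matched the flat position within half a pixel.
- **Not re-checked:** The closed lid hides the boxes and spout, so neither was seen after closing. I did not measure the label roll, beaker or tin at the end; the robot's path kept clear of them.

No check failed or disagreed.

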